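# Set and split-pin the castle nut of a camera dolly wheel

### The job

The dolly wheel's castle nut is snug but not locked: tighten it (clockwise from above) on to the next slot that lines up with the spindle's cross hole - not back to the one behind, and not past it - and push the long split pin through slot and hole until its eye is up against the nut. Split pins are not used twice, so drop the old pin with the spread legs into the scrap tin, keep the tin upright, and leave everything else on the bench where it is.

Things in the scene. Friction and masses are not known exactly. Their poses are not given: they have to be found in the camera images.
- axle: Upright steel stub axle of a camera dolly on a plate 100 x 250 x 12 (long side along its y), strapped to the bench by two clamps under 35 high; immovable. Origin on the bench under the spindle's axis, z up. A cross hole runs along its x. Round the spindle lies the wheel: 180 across, tyre top 66 above the bench, hub 64 across and 70 high; it can be spun, stiffly. Fingers must stay above it.
- hole (a point): Middle of the cross hole: 8 across, right through the 30 mm spindle along axle's x, on the spindle's axis, 102.5 above the bench. Open at both ends: the pin may come from either side.
- spindle_end (a point): Centre of the spindle's end face, 30 across, 116 above the bench, 8 above the nut's top. A pale line scribed across it runs along the cross hole.
- nut_seat (a point): On the spindle's axis under the castle nut, 74 above the bench, on a washer 52 across. The steel nut: a hexagon 46 across flats, 22 high; on it a round crown 42 across, 12 high (top 108 above the bench), cut by six slots 8 wide and 12 deep, open at the top, 60 degrees apart, each over the middle of a flat.
- castle_nut (a joint): Angle of the nut in rad; grows as it is tightened (clockwise from above). Slots meet the cross hole at 0 (the slot behind), 1.047 (the next, the target) and so on. Starts at 0.25 to 0.8. Normals of the flats: axle's x turned by minus this angle about the vertical, and every 60 degrees from there. Friction 0.35 N m; it stays where it is left and keeps its height.
- long_pin: The long split pin, steel, 20 g: shank 5 thick, 56 long, last 6 tapered. Origin on the shank's axis, 21 from the eye's shoulder: it comes to the hole's middle (within 2) when the pin is home and the eye, too wide for the slot, meets the crown. x along the shank: tip +35, shoulder -21, eye -21 to -45. Starts in a lane of the rest, axis level, 16.5 above the bench, eye free beyond the rest's edge.
- long_pin_eye (a point): Middle of the long pin's eye, where to hold it. The eye is a flat loop of 5 mm round bar, 24 long, 13 wide, lying flat; its sides are straight and parallel over 14 mm, centred on this point, which lies 32 mm behind the pin's origin (x = -32).
- pin_rest: Low wooden rest, 52 x 128 x 14, heavy. Origin on the bench; the wood spans -20 to +32 along its x. Three lanes 40 apart along its y, between strips 4 high; one pin in each, lying along the rest's x with its eye towards -x, beyond the edge. Which lane holds the long pin varies.
- short_pin_a: A short split pin, too short for this spindle: shank 30, same eye, origin 12 from the shoulder. In another lane of the rest, to be left there.
- short_pin_b: The second short split pin, like the first, in the remaining lane, to be left there.
- old_pin: Used split pin lying flat on the bench, 5 thick, 20 g: eye like the long pin's (13 wide), then 28 of straight shank, then two legs spread to a V 39 wide. Origin on the shank's axis, 8 from the eye's shoulder, 2.5 above the bench. x towards the legs (ends at +37); middle of the eye's straight sides at -19, end of the eye at -32.
- scrap_tin: Open round steel tin, rim 100 across, 75 high, wall 3, loose, 350 g. Origin at the centre of its underside, z up.
- spare_nut: Small spare castle nut, 30 across flats, 23 high, lying beyond the tin; a bystander. Origin under its centre.
- grease_jar: Closed jar 58 across, 52 high, beyond the rest; a bystander. Origin under its centre.
- dust_cap: Aluminium hub cap 68 across, 30 high, beyond the wheel; a bystander. Origin under its centre.
- spanner: Spanner 200 long lying flat at the left; a bystander. Origin near its middle.
- tape_roll: Roll of grey tape 100 across, 48 high, lying flat beyond the wheel; a bystander. Origin under its centre.

How it is judged (in metres and radians):
On the way, in this order (a step that is already met when the one before it is completed fails the run):
1. the castle nut is tightened to the next slot that lines up with the cross hole (within 8 degrees) (value of joint castle_nut between 0.907 and 1.187 rad), for 0.2 s.
2. the long split pin is through slot and cross hole, its eye within 7 mm of home (distance between long_pin and hole below 0.007 m and angle between the x axis of long_pin and the x axis of axle, either way round below 0.16 rad), for 0.2 s.
At the end, for the whole second after the job is handed in: Nut within 9 degrees of the next slot; long pin through slot and cross hole, its origin within 7 mm of the hole's middle and its shank within 9 degrees of the hole's line; old pin inside the upright scrap tin; pins and tin released and at rest (all of step 2 and value of joint castle_nut between 0.887 and 1.207 rad and horizontal distance between old_pin and scrap_tin below 0.05 m and z of old_pin in the frame of scrap_tin between 0 and 0.065 m and angle between scrap_tin's own z axis and vertical below 0.15 rad and linear speed of each of long_pin, old_pin, scrap_tin below 0.02 m/s and contact force between each of long_pin, old_pin and the fingers below 0.01 N); the robot touches nothing.
It fails at once if the nut is backed off towards the slot behind (below 0.15 rad) (value of joint castle_nut below 0.15 rad).
It fails at once if the nut is run well past the next slot (beyond 1.35 rad) (value of joint castle_nut above 1.35 rad).
It fails at once if a short split pin is disturbed (moved by more than 25 mm) (distance of any of short_pin_a, short_pin_b from where it was at the start of the episode above 0.025 m).
It fails at once if another thing on the bench is disturbed (spare nut, grease jar, dust cap, spanner or tape roll moved by more than 25 mm) (distance of any of spare_nut, grease_jar, dust_cap, spanner, tape_roll from where it was at the start of the episode above 0.025 m).
It also fails if it takes over 56 s, if anything falls off the work surface, if the arm or the gripper's body presses on something with over 40 N, if the wrist force passes 120 N, or if a joint passes its speed limit or range.

### The arm

A 6-joint arm with a two-finger parallel gripper is mounted at the origin on the work surface. World frame = base frame: x ahead of the robot, y to its left, z up, the work surface at z = 0. Lengths are in mm, angles in degrees, forces in N, time in s.
With the tool pointing down it reaches from about 350 to 875 mm from the base axis. Payload 15.5 kg.
Tool frame: the origin (TCP) lies midway between the tips of the shut fingers; the grasp point (between the pads) lies 19 mm behind it (pinch_z is the distance from the TCP to the grasp point, in mm); z points along the fingers, y is the line along which they close (so a half turn about z gives the same grasp; the last joint's range is limited). The gripper opens to 85 mm and grips with 20 to 120 N. Pads are 22 mm wide; open, the fingers measure 114 mm over their backs; the gripper's body (76 mm by 85 mm) begins 54 mm behind the grasp point. The pads swing forward as they close: fully open they stand 13 mm farther back than shut.
Start: joints at [65.403, 28.281, 77.091, -0, 74.628, -5.472], TCP at [204.768, 590.506, 231.277] pointing down, gripper open.
Joint ranges: [-166.48, 166.48], [-47.26, 123.95], [12.59, 153.08], [-70.14, 250.14], [6.76, 159.57], [-176.63, 176.63]. Speed limits (degrees/s): [108.29, 108.29, 147.25, 172.46, 172.46, 172.46].

### API

Orientations are given as a 3x3 rotation matrix whose columns are the frame's x, y, z axes.
In Python, from bench import get_obs, camera, camera_params, job_done, find_in, silhouettes, mark_of, pinch_z gives the robot as it stands.
- The arm moves only by the tool step_arm, never from a script. Its argument "plan" is text: rows parted by semicolons, each of 6 numbers parted by spaces: the shift along the tool's x, y, z in units of 40 mm (1.0 is 40 mm), then the turn, a rotation vector about the tool's x, y, z in degrees. In form: tx ty tz rx ry rz; .... A call has 1 to 8 rows; each row is the pose to reach, as a shift and turn from the pose commanded when the call began, along the tool's axes at that moment; what a row does not reach only later rows make up. A row lasts 1/12 s, in which the tool goes at most 41.7 mm and 7.16 degrees, less where a joint would pass 70% of its speed; a pose out of reach is approached as far as the arm can. A call with a gripper value outside its range is refused whole. "jaw" is the finger opening in mm, from 0 to 85.4, set as the call begins (left out, the last holds). The fingers move at their own pace and stop on an object; "squeeze" is the grip in N (left out, the last holds). Time passes only in rows, so rows that repeat a pose let the fingers close. It gives the time, the measured TCP pose, the force, the opening and the grip force at its end, in the units of the state.
- get_obs(): the state, without advancing time (a new reading comes with each control period).
- camera(name): name is "scene" or "top" or "wrist"; returns (picture, depth): 384x512x3 uint8, red, green, blue; 384x512 float32, mm along the optical axis (not along the pixel's ray), 0 where there is no reading.
- camera_params(name): a dict with "fx", "fy", "cx", "cy" (pixels), "R" (3x3) and "t" (3): a world point X has camera coordinates R X + t. Camera axes: x right, y down, z forward; pixel columns grow to the right and rows downward; lengths in mm; the calibration is good to about 2 mm. The wrist camera is an equidistant fisheye: a pixel r from the principal point sees the ray r / f radians off the axis. A picture is of the moment at which its call begins: read the wrist's pose just before it. camera_params takes no time and is no camera call; for the wrist camera it gives the pose at the moment of the call.
- job_done(): hands the job in; it is judged then, once.
Trained networks look in the newest picture that a camera, given by its name, has taken for a name from the list of things; names that differ only in an ending like _2 or _b are one class to them, and where a whole thing is asked for, a point or a joint stands for the part that bears it (a point fixed in the world has none). Each returns a list of dicts, best first, with "score" (0 to 1); they miss things now and then, are a little off and sometimes report something else, mostly with a low value. They report only what shows in the picture. A call takes as long as a camera call.
- find_in(camera, label): "rect" ([left, top, width, height] in pixels, round what is visible of it).
- silhouettes(camera, label): "mask" (384x512 bool, what is visible of it) and "rect" ([left, top, width, height] in pixels, round what is visible of it).
- mark_of(camera, label): "pixel" ([row, column] in pixels: a listed point, or the origin of a listed thing).
The state is a dict: "time": time; "qpos": joint angles; "dq": joint speeds; "tau": joint torques, N m; "eef_pos": TCP position; "eef_rot": TCP orientation; "wrist_force": force on the tool from outside, world axes, zero at the start; "moment": the same for the moment, N m; "width": finger opening in mm; "gripper_force": force on a finger pad.
Only numpy, scipy, OpenCV 4.12 (cv2) and the standard library are available. Lean on these libraries where they do the work, as an engineer would, in place of code of your own. Each camera call takes 0.05 s, during which the arm holds its last target. There are 200 camera calls.

## Working session

There is one attempt and no reset: what is moved stays moved. The work goes in short steps, Python scripts to look and compute and a tool call to move; the robot and the scene stay as the last step left them, time stands still between calls to the robot, and variables do not carry over. Pictures are saved under pics/ and viewed, at most 12 in all, crops included, and the job is handed in when it is done.

Besides the shell and the picture viewer there is one more tool, called by a JSON object that holds its "name" and its "arguments". step_arm: Moves the arm, as the interface text tells. Its arguments: {"type":"object","properties":{"plan":{"type":"string"},"jaw":{"type":"number"},"squeeze":{"type":"number"}},"required":["plan"]}

```bash
mkdir -p pics; ls; cat > h.py <<'E'
import numpy as np, cv2, sys
from bench import *
def px2w(cam,r,c,depth=None,z=None,P=None):
    P=P or camera_params(cam); R=np.array(P["R"]);t=np.array(P["t"])
    x=(c-P["cx"])/P["fx"]; y=(r-P["cy"])/P["fy"]
    if cam=="wrist":
        th=np.hypot(x,y); s=np.tan(th)/th if th>1e-9 else 1; x*=s;y*=s
    d=np.array([x,y,1.0]); C=-R.T@t; w=R.T@d
    k=depth if depth is not None else (z-C[2])/w[2]
    return C+k*w
def w2px(cam,X,P=None):
    P=P or camera_params(cam); X=np.array(P["R"])@X+np.array(P["t"])
    x,y=X[0]/X[2],X[1]/X[2]
    if cam=="wrist":
        h=np.hypot(x,y); s=np.arctan(h)/h if h>1e-9 else 1; x*=s;y*=s
    return P["cy"]+P["fy"]*y, P["cx"]+P["fx"]*x
def save(n,im,box=None,k=1):
    if box: im=im[box[0]:box[1],box[2]:box[3]]
    im=cv2.resize(im,None,fx=k,fy=k,interpolation=cv2.INTER_CUBIC)
    cv2.imwrite("pics/"+n+".png",im[:,:,::-1])
E
cat > m1.py <<'E'
from h import *
for cam in ["top","scene"]:
    im,d=camera(cam); P=camera_params(cam); save(cam+"0",im)
    np.savez(cam+"0.npz",im=im,d=d)
    R=np.array(P["R"]);print(cam,"C",(-R.T@np.array(P["t"])).round(),"fwd",R[2].round(2),P["fx"])
    if cam=="top":
      for l,z in dict(hole=102.5,spindle_end=116,long_pin=16.5,long_pin_eye=16.5,pin_rest=0,short_pin_a=16.5,old_pin=2.5,scrap_tin=0,spare_nut=0,grease_jar=0,dust_cap=0,spanner=0,tape_roll=0,axle=0).items():
        print(l,[(np.round(m["pixel"]).tolist(),round(m["score"],2),px2w(cam,*m["pixel"],z=z).round(1).tolist()) for m in mark_of(cam,l)[:3]])
o=get_obs();print(o["time"],o["eef_pos"],o["eef_rot"],pinch_z)
E
python3 m1.py
```

```text
pics
top C [ 422.   55. 1219.] fwd [ 0.15  0.   -0.99] 436.7964652015778
hole [([225.0, 265.0], 0.93, [507.0, 46.4, 102.5])]
spindle_end [([224.0, 269.0], 0.7, [509.4, 36.1, 116.0])]
long_pin [([194.0, 166.0], 0.6, [599.5, 321.8, 16.5])]
long_pin_eye [([207.0, 175.0], 0.73, [561.3, 295.0, 16.5]), ([189.0, 182.0], 0.64, [612.5, 277.6, 16.5])]
pin_rest [([207.0, 174.0], 0.61, [564.3, 301.1, 0.0])]
short_pin_a [([207.0, 168.0], 0.41, [562.8, 313.1, 16.5]), ([220.0, 175.0], 0.37, [527.1, 293.4, 16.5])]
old_pin [([259.0, 384.0], 0.65, [425.0, -284.0, 2.5])]
scrap_tin [([212.0, 389.0], 0.77, [556.4, -303.0, 0.0])]
spare_nut [([213.0, 390.0], 0.67, [552.5, -304.8, 0.0]), ([140.0, 255.0], 0.6, [760.5, 76.1, 0.0]), ([177.0, 379.0], 0.45, [655.7, -277.1, 0.0])]
grease_jar [([155.0, 166.0], 0.61, [712.6, 329.6, 0.0]), ([192.0, 182.0], 0.24, [605.2, 278.6, 0.0])]
dust_cap []
spanner [([220.0, 130.0], 0.57, [526.9, 421.2, 0.0])]
tape_roll [([143.0, 332.0], 0.57, [752.9, -146.4, 0.0])]
axle [([228.0, 268.0], 0.63, [506.8, 36.6, 0.0]), ([140.0, 329.0], 0.45, [761.1, -137.1, 0.0]), ([193.0, 182.0], 0.29, [602.9, 279.1, 0.0])]
scene C [1127. -656.  933.] fwd [-0.44  0.59 -0.68] 483.2622842945561
0.8 [204.79628921 590.49707634 231.28160705] [[-9.44805977e-01  3.27630378e-01  4.43423916e-05]
 [ 3.27630378e-01  9.44805978e-01 -6.98753611e-06]
 [-4.41842857e-05  7.92604861e-06 -9.99999999e-01]] 18.700000000000003
```

```bash
python3 -c "
from h import *
im=np.load('top0.npz')['im']; save('t1',im,(110,310,90,430),2.3)"
```

```text
(no output)
```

View pics/t1.png

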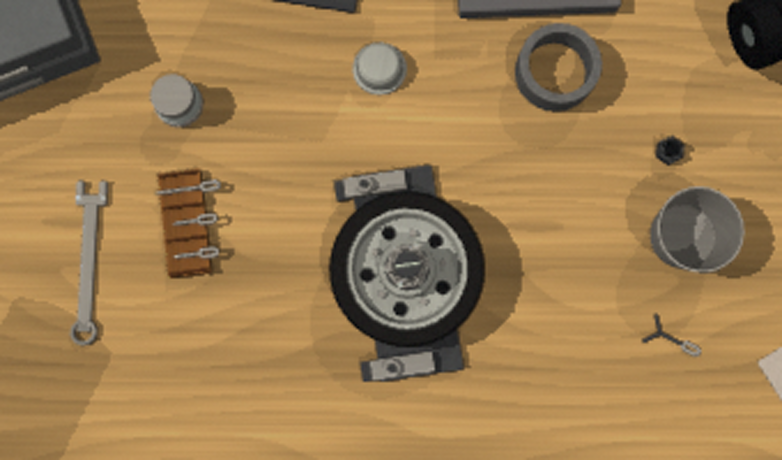

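The top view shows image up = +x and left = +y. The wheel and nut are at about (225,266), and the rest is at left with its eyes pointing −y. The longest pin is in the far lane (row 191), the old pin is at (257,384), the tin at (210,393) and the spare nut beyond it. I'll move over the nut next.

{"name": "step_arm", "arguments": {"plan": "-11.6 -10.5 0 0 0 0;-11.6 -10.5 0 0 0 0;-11.6 -10.5 0 0 0 0;-11.6 -10.5 0 0 0 0;-11.6 -10.5 0 0 0 0;-11.6 -10.5 0 0 0 0;-11.6 -10.5 0 0 0 0;-11.6 -10.5 0 0 0 0"}}

```text
time: 1.47
eef_pos: [365.5, 296.4, 231.5]
eef_rot: [[-0.945, 0.327, 0.0], [0.327, 0.945, 0.0], [-0.0, 0.0, -1.0]]
wrist_force: [1.5, 0.4, -0.4]
width: 85.2
gripper_force: 0.0
```

```bash
python3 -c "
from h import *
o=get_obs();P=camera_params('wrist');R=np.array(P['R']);C=-R.T@np.array(P['t']);T=np.array(o['eef_rot'])
print(o['time'],o['eef_pos'],o['qpos']);print('cam in tool',T.T@(C-o['eef_pos']),'\n',(R@T).round(2),P['fx'],P['cx'],P['cy'])
print('delta to 505,20:',T.T@(np.array([505,40,231])-o['eef_pos'])/40)"
```

```text
1.4667 [365.47175905 296.41327029 231.49576269] [ 3.17685565e+01  1.58710287e+01  9.80907218e+01 -2.21027504e-03
  6.60077673e+01 -3.91240361e+01]
cam in tool [  72.48077622   -0.48961008 -143.59590165] 
 [[-0.    1.   -0.  ]
 [-0.96 -0.   -0.29]
 [-0.29  0.    0.96]] 297.3186396354542 258.1393048351606 195.1206577815231
delta to 505,20: [-5.39430573 -4.91542463  0.01243308]
```

{"name": "step_arm", "arguments": {"plan": "-5.4 -4.9 0 0 0 0;-5.4 -4.9 0 0 0 0;-5.4 -4.9 0 0 0 0;-5.4 -4.9 0 0 0 0;-5.4 -4.9 0 0 0 0;-5.4 -4.9 0 0 0 0;-5.4 -4.9 0 0 0 0;-5.4 -4.9 0 0 0 0"}}

```text
time: 2.13
eef_pos: [508.3, 36.5, 231.5]
eef_rot: [[-0.943, 0.332, 0.003], [0.332, 0.943, -0.002], [-0.003, -0.001, -1.0]]
wrist_force: [-0.6, 0.8, 0.2]
width: 85.2
gripper_force: 0.0
```

```bash
python3 -c "
from h import *
P=camera_params('wrist');im,d=camera('wrist');np.savez('w1.npz',im=im,d=d)
import pickle;pickle.dump(P,open('w1.pkl','wb'))
for l,z in (('spindle_end',116),('hole',102.5)):
  for m in mark_of('wrist',l)[:2]: print(l,m,px2w('wrist',*m['pixel'],z=z,P=P))
# rectified top-down crop, plane z=108, 5px/mm
o=get_obs();print(o['time'],o['eef_pos'])
c=np.array(px2w('wrist',*mark_of('wrist','spindle_end')[0]['pixel'],z=116,P=P))[:2]
def rect(z):
  n=480;s=0.15
  mx=np.zeros((n,n),np.float32);my=mx.copy()
  for i in range(n):
    for j in range(n):
      r,q=w2px('wrist',np.array([c[0]+(n/2-i)*s,c[1]+(n/2-j)*s,z]),P);mx[i,j]=q;my[i,j]=r
  return cv2.remap(im,mx,my,cv2.INTER_CUBIC)
print('centre',c)
cv2.imwrite('pics/r1.png',rect(108)[:,:,::-1])
"
```

```text
spindle_end {'pixel': [186.1, 260.3], 'score': 0.9} [505.84038098  38.913658   116.        ]
spindle_end {'pixel': [182.9, 439.9], 'score': 0.44} [562.96621099 214.9799728  116.        ]
hole {'pixel': [185.6, 263.3], 'score': 0.8} [509.78849242  40.64200563 102.5       ]
hole {'pixel': [339.4, 207.4], 'score': 0.34} [674.16331198 -89.93680673 102.5       ]
2.2833 [504.70493599  41.94630693 231.13692081]
centre [505.84038098  38.913658  ]
```

View pics/r1.png

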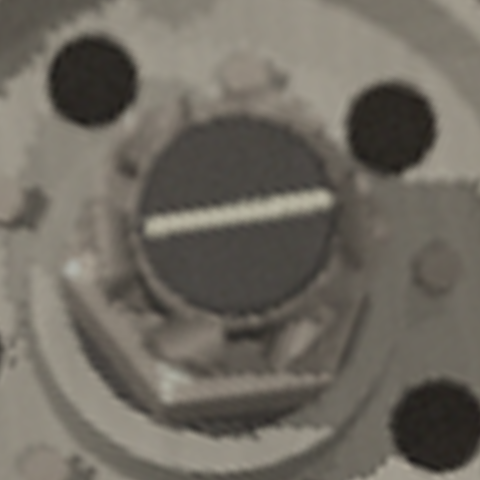

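The rectified view shows the scribe from (150,227) to (330,197), so the cross hole lies at about 99.5° in world. The hexagon edges give flat normals of about 6.7° mod 60, so the nut is near 33°. I'll refine that numerically now the arm has settled.

```bash
cat >> h.py <<'E'
def rectify(im,P,c,z,n=480,s=0.15,cam="wrist"):
    i,j=np.mgrid[0:n,0:n]
    X=np.stack([c[0]+(n/2-i)*s,c[1]+(n/2-j)*s,np.full((n,n),z)],-1)
    Y=X@np.array(P["R"]).T+np.array(P["t"]); x=Y[...,0]/Y[...,2];y=Y[...,1]/Y[...,2]
    h=np.hypot(x,y)+1e-12; k=np.arctan(h)/h if cam=="wrist" else 1
    return cv2.remap(im,(P["cx"]+P["fx"]*x*k).astype(np.float32),(P["cy"]+P["fy"]*y*k).astype(np.float32),cv2.INTER_CUBIC)
def spindle(im,P,c):
    """centre and scribe angle on end face z=116"""
    g=cv2.cvtColor(rectify(im,P,c,116),cv2.COLOR_RGB2GRAY); 
    sc=((g>140)).astype(np.uint8)
    i,j=np.mgrid[0:480,0:480]; sc[np.hypot(i-240,j-240)>95]=0
    pts=np.argwhere(sc>0).astype(np.float32)
    vx,vy,_,_=cv2.fitLine(pts,cv2.DIST_HUBER,0,.01,.01).ravel()
    mid=(pts.min(0)+pts.max(0))/2
    n,lab,st,ce=cv2.connectedComponentsWithStats((g<85).astype(np.uint8))
    return g,pts,c+(240-mid)*.15,np.degrees(np.arctan2(vy,vx))%180
E
python3 -c "
from h import *
P=camera_params('wrist');im,d=camera('wrist');o=get_obs();print(o['eef_pos'],np.degrees(np.arctan2(o['eef_rot'][1][1],o['eef_rot'][0][1])),o['qpos'])
c=np.array([506,39.])
g,pts,ce,a=spindle(im,P,c);print(len(pts),ce,a)
g,pts,ce,a=spindle(im,P,ce);print(len(pts),ce,a)
r=rectify(im,P,ce,96);a_=cv2.cvtColor(rectify(im,P,ce,116),cv2.COLOR_GRAY2BGR) if 0 else rectify(im,P,ce,116)
cv2.circle(a_,(240,240),100,(255,0,0),1)
for k,col in ((6.7,(0,255,0)),):
  v=[(int(240-26.56*np.sin(np.radians(k+30+60*m))/.15),int(240-26.56*np.cos(np.radians(k+30+60*m))/.15)) for m in range(6)]
  cv2.polylines(r,[np.array(v)],True,col,1)
cv2.imwrite('pics/r2.png',cv2.resize(np.hstack([a_,r]),(800,400))[:,:,::-1])
"
```

```text
[504.30371279  43.05176768 231.27667686] 70.9240887029591 [-1.88997163e+00  1.87614255e+01  9.35695058e+01  1.11578527e-02
  6.76884302e+01 -7.28182989e+01]
2503 [508.0250001   39.82500005] 99.4636
2474 [508.0250001   39.82500005] 99.479416
```

View pics/r2.png

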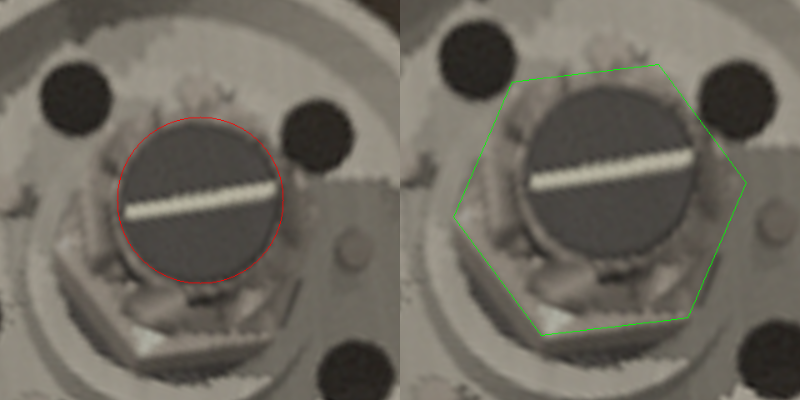

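{"name": "step_arm", "arguments": {"plan": "-0.12 -0.05 1 0 0 4.2;-0.12 -0.05 2 0 0 4.2;-0.12 -0.05 3 0 0 4.2;-0.12 -0.05 3.5 0 0 4.2;-0.12 -0.05 3.88 0 0 4.2;-0.12 -0.05 3.88 0 0 4.2;-0.12 -0.05 3.88 0 0 4.2"}}

```text
time: 2.97
eef_pos: [508.2, 39.7, 76.1]
eef_rot: [[-0.919, 0.395, -0.001], [0.395, 0.919, 0.0], [0.001, -0.0, -1.0]]
wrist_force: [0.7, 1.3, 0.7]
width: 85.3
gripper_force: 0.0
```

```bash
python3 -c "
from h import *
o=get_obs();print(o['time'],o['eef_pos'],o['wrist_force'],np.degrees(np.arctan2(o['eef_rot'][1][1],o['eef_rot'][0][1])))"
```

```text
2.9667 [508.16059269  39.74481555  76.05854289] [0.69606851 1.28434967 0.74346464] 66.76505484233304
```

Close on the nut.

{"name": "step_arm", "arguments": {"plan": "0 0 0 0 0 0;0 0 0 0 0 0;0 0 0 0 0 0;0 0 0 0 0 0;0 0 0 0 0 0;0 0 0 0 0 0;0 0 0 0 0 0;0 0 0 0 0 0", "jaw": 40, "squeeze": 50}}

```text
time: 3.63
eef_pos: [509.6, 39.4, 77.5]
eef_rot: [[-0.918, 0.396, 0.003], [0.396, 0.918, 0.001], [-0.002, 0.002, -1.0]]
wrist_force: [-1.2, 8.6, 16.9]
width: 45.1
gripper_force: 48.8
```

{"name": "step_arm", "arguments": {"plan": "0 0 -0.06 0 0 0;0 0 -0.06 0 0 5;0 0 -0.06 0 0 10;0 0 -0.06 0 0 15;0 0 -0.06 0 0 20;0 0 -0.06 0 0 24;0 0 -0.06 0 0 27.2;0 0 -0.06 0 0 27.2"}}

```text
time: 4.3
eef_pos: [508.7, 38.7, 78.3]
eef_rot: [[-0.633, 0.774, -0.0], [0.774, 0.633, -0.0], [-0.0, -0.0, -1.0]]
wrist_force: [4.0, -1.3, -18.8]
width: 44.2
gripper_force: 69.2
```

{"name": "step_arm", "arguments": {"plan": "0 0 0 0 0 0;0 0 0 0 0 0;0 0 0 0 0 0"}}

```text
time: 4.55
eef_pos: [508.7, 38.7, 78.3]
eef_rot: [[-0.637, 0.771, -0.0], [0.771, 0.637, -0.0], [0.0, -0.0, -1.0]]
wrist_force: [4.6, -2.7, -21.2]
width: 44.4
gripper_force: 69.0
```

{"name": "step_arm", "arguments": {"plan": "0 0 0 0 0 0;0 0 0 0 0 0;0 0 0 0 0 0;0 0 0 0 0 0;0 0 -1 0 0 0;0 0 -2 0 0 0;0 0 -3 0 0 0;0 0 -3.8 0 0 0", "jaw": 85}}

```text
time: 5.22
eef_pos: [508.8, 38.8, 233.7]
eef_rot: [[-0.636, 0.772, 0.002], [0.772, 0.636, -0.0], [-0.001, 0.001, -1.0]]
wrist_force: [1.2, 0.1, 1.1]
width: 84.9
gripper_force: 0.0
```

{"name": "step_arm", "arguments": {"plan": "0 0 0 0 0 0;0 0 0 0 0 0"}}

```text
time: 5.38
eef_pos: [509.6, 38.8, 232.5]
eef_rot: [[-0.636, 0.772, 0.004], [0.772, 0.636, -0.0], [-0.003, 0.003, -1.0]]
wrist_force: [-0.7, -0.9, -0.7]
width: 84.7
gripper_force: 0.0
```

```bash
python3 -c "
from h import *
P=camera_params('wrist');im,d=camera('wrist');o=get_obs();print(o['time'],o['eef_pos'],o['qpos'])
g,pts,ce,a=spindle(im,P,np.array([508.,39.8]));g,pts,ce,a=spindle(im,P,ce);print(len(pts),ce,a)
r=rectify(im,P,ce,96);r1=rectify(im,P,ce,108)
k=a%60
v=[(int(240-26.56*np.sin(np.radians(k+30+60*m))/.15),int(240-26.56*np.cos(np.radians(k+30+60*m))/.15)) for m in range(6)]
cv2.polylines(r,[np.array(v)],True,(0,255,0),1)
cv2.imwrite('pics/r3.png',cv2.resize(np.hstack([r1,r]),(800,400))[:,:,::-1])
# pins in stored top picture
D=np.load('top0.npz');imt=D['im'];camera('top')
for l in ('long_pin','short_pin_a','pin_rest','old_pin','scrap_tin'):
  for s in silhouettes('top',l)[:3]:
    ii=np.argwhere(s['mask']).astype(np.float32);ps=np.array([px2w('top',i,j,z=16.5 if 'pin' in l and l!='old_pin' else 75 if l=='scrap_tin' else 2.5)[:2] for i,j in ii],np.float32)
    print(l,round(s['score'],2),cv2.minAreaRect(ps))
"
```

```text
5.4333 [508.695847    38.79513613 230.97497157] [-2.34811341e+00  1.90594183e+01  9.31418454e+01  7.86155820e-04
  6.77229556e+01 -4.18394260e+01]
2331 [507.77499999  39.8       ] 98.97346
long_pin 0.57 ((607.9061279296875, 292.2271728515625), (5.912363052368164, 42.22825241088867), 6.294396877288818)
long_pin 0.16 ((437.7128601074219, -259.81634521484375), (2.7264885902404785, 0.0), 90.5130615234375)
short_pin_a 0.37 ((527.1541137695312, 291.956298828125), (8.301271438598633, 41.32716751098633), 0.5074803233146667)
pin_rest 0.74 ((561.8624877929688, 309.297607421875), (130.14224243164062, 56.25338363647461), 8.233415603637695)
old_pin 0.57 ((419.1369934082031, -300.0595703125), (19.22481918334961, 9.929340362548828), 63.72187805175781)
scrap_tin 0.59 ((556.43798828125, -291.482421875), (105.2698745727539, 98.93994140625), 88.36504364013672)
```

View pics/r3.png

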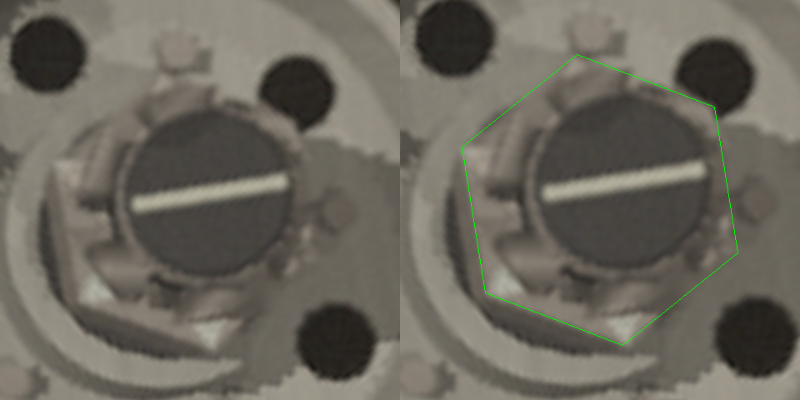

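The hexagon outline drawn at the scribe angle fits the nut, so the slot is on the hole. Next is the long pin.

{"name": "step_arm", "arguments": {"plan": "0.5 1 0.2 0 0 6;0.9 1.8 0.5 0 0 12;1.4 2.7 0.8 0 0 18;1.8 3.6 1.1 0 0 24;2.3 4.5 1.4 0 0 31;2.7 5.2 1.7 0 0 31;3.04 5.79 1.75 0 0 31;3.04 5.79 1.75 0 0 31", "jaw": 26}}

```text
time: 6.4
eef_pos: [610.6, 284.3, 158.2]
eef_rot: [[-0.15, 0.989, -0.001], [0.989, 0.15, 0.001], [0.001, -0.001, -1.0]]
wrist_force: [-1.2, -0.8, 1.0]
width: 25.7
gripper_force: 0.0
```

{"name": "step_arm", "arguments": {"plan": "0 0 0 0 0 0;0 0 0 0 0 0;0 0 0 0 0 0;0 0 0 0 0 0"}}

```text
time: 6.73
eef_pos: [610.1, 278.9, 160.7]
eef_rot: [[-0.146, 0.989, 0.0], [0.989, 0.146, -0.0], [-0.0, 0.0, -1.0]]
wrist_force: [0.1, 0.5, 0.7]
width: 26.1
gripper_force: 0.0
```

```bash
python3 -c "
from h import *
P=camera_params('wrist');im,d=camera('wrist');o=get_obs();print(o['time'],o['eef_pos'],np.degrees(np.arctan2(o['eef_rot'][1][1],o['eef_rot'][0][1])),o['width'])
for l in ('long_pin_eye','long_pin','short_pin_a'):
  for m in mark_of('wrist',l)[:3]: print(l,np.round(m['pixel']),round(m['score'],2),px2w('wrist',*m['pixel'],z=16.5,P=P))
r=rectify(im,P,(590,300),16.5,n=600,s=.25)
cv2.imwrite('pics/p1.png',r[:,:,::-1]);np.savez('p1.npz',r=r)
for s in silhouettes('wrist','long_pin')[:2]:
  ps=np.array([px2w('wrist',i,j,z=16.5,P=P)[:2] for i,j in np.argwhere(s['mask'])],np.float32);print(s['score'],cv2.minAreaRect(ps))
"
```

```text
6.7833 [610.19061315 278.99200523 160.82764349] 8.416071570159847 26.11839250607706
long_pin_eye [183. 254.] 0.64 [606.11594808 277.38741147  16.5       ]
long_pin [152. 257.] 0.7 [604.60698663 308.44718711  16.5       ]
long_pin [336. 342.] 0.17 [751.47411918  86.28449363  16.5       ]
short_pin_a [150. 216.] 0.81 [564.82307239 305.48656701  16.5       ]
short_pin_a [149. 174.] 0.56 [522.27235903 300.87520332  16.5       ]
0.91 ((605.1664428710938, 304.8055725097656), (12.045451164245605, 77.87611389160156), 8.613679885864258)
```

View pics/p1.png

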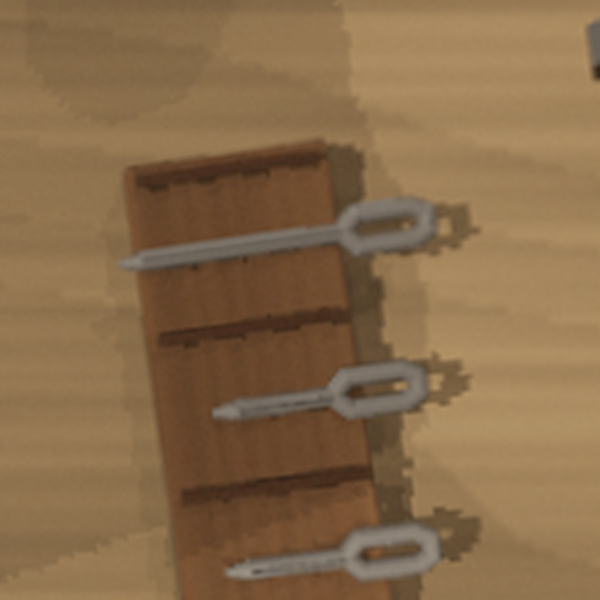

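The view shows the long pin's eye at (388,223) and its tip at (120,262), so its heading is 98.3° and its eye is at (609.3, 278). I'll grip it slightly behind the eye's middle.

{"name": "step_arm", "arguments": {"plan": "-0.12 -0.03 1 0 0 0;-0.12 -0.03 2 0 0 0;-0.12 -0.03 2.8 0 0 0;-0.12 -0.03 3.4 0 0 0;-0.12 -0.03 3.7 0 0 0;-0.12 -0.03 3.81 0 0 0;-0.12 -0.03 3.81 0 0 0;-0.12 -0.03 3.81 0 0 0"}}

```text
time: 7.65
eef_pos: [610.6, 275.2, 9.5]
eef_rot: [[-0.147, 0.989, 0.002], [0.989, 0.147, 0.001], [0.0, 0.002, -1.0]]
wrist_force: [0.3, 0.4, 0.3]
width: 26.1
gripper_force: 0.0
```

{"name": "step_arm", "arguments": {"plan": "0 0 0 0 0 0;0 0 0 0 0 0;0 0 0 0 0 0;0 0 0 0 0 0;0 0 0 0 0 0;0 0 0 0 0 0", "jaw": 8, "squeeze": 50}}

```text
time: 8.15
eef_pos: [610.7, 275.2, 9.3]
eef_rot: [[-0.147, 0.989, 0.002], [0.989, 0.147, 0.001], [0.0, 0.002, -1.0]]
wrist_force: [1.4, 0.3, 7.4]
width: 10.1
gripper_force: 48.9
```

{"name": "step_arm", "arguments": {"plan": "0 0 -0.15 0 0 0;0 0 -0.4 0 0 0;0 0 -0.8 0 0 0;0 0 -1.5 0 0 0;0 0 -2.3 0 0 0;0 0 -3 0 0 0;0 0 -3.5 0 0 0;0 0 -3.5 0 0 0"}}

```text
time: 8.82
eef_pos: [611.7, 275.7, 153.9]
eef_rot: [[-0.147, 0.989, 0.007], [0.989, 0.147, 0.002], [0.001, 0.007, -1.0]]
wrist_force: [-0.6, 1.1, -0.4]
width: 10.0
gripper_force: 48.7
```

```bash
python3 -c "
from h import *
P=camera_params('wrist');im,d=camera('wrist');o=get_obs();print(o['time'],o['eef_pos'],np.array(o['eef_rot']).round(4).tolist(),o['width'],o['gripper_force'])
import pickle;pickle.dump((P,im,d,o),open('hold.pkl','wb'))
for l in ('long_pin_eye','long_pin'):
  for m in mark_of('wrist',l)[:2]: print(l,np.round(m['pixel']),round(m['score'],2),px2w('wrist',*m['pixel'],z=157,P=P))
save('h1',im,(60,300,130,390),2.5)
camera('top')
for m in mark_of('top','long_pin')[:2]: print(m)
"
```

```text
8.8667 [610.79660652 275.41163173 151.43705205] [[-0.1475, 0.9891, 0.0045], [0.9891, 0.1475, 0.0016], [0.0009, 0.0046, -1.0]] 9.961130875657426 48.66410200484097
long_pin_eye [249. 256.] 0.82 [610.7705075  276.22157042 157.        ]
long_pin [189. 261.] 0.75 [608.35104346 309.12831737 157.        ]
{'pixel': [223.8, 264.9], 'score': 0.51}
```

View pics/h1.png

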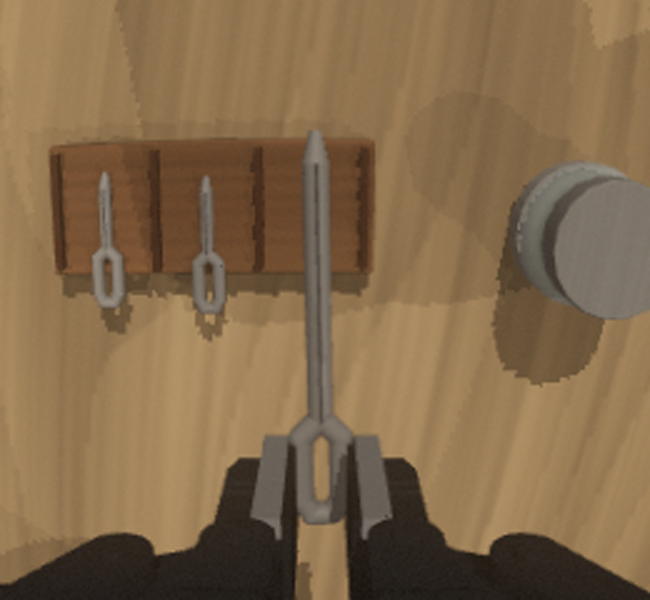

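The pin is held straight, with its tip at crop (315,130) and its eye between the pads. I'll fit its axis in the tool frame from depth.

```bash
cat > fit.py <<'E'
from h import *
def fitpin(P,im,d,o,rows=(118,225),silent=False):
    T=np.array(o['eef_rot']);p=np.array(o['eef_pos']);out=[]
    for r in range(*rows,3):
        seg=d[r,235:282]; ok=(seg>0)&(seg<np.percentile(seg[seg>0],1)+6) if (seg>0).any() else None
        # shank: pixels nearer than 190 mm-ish from camera
        X=[(T.T@(px2w('wrist',r,c,depth=d[r,c],P=P)-p)) for c in range(235,282) if d[r,c]>0]
        X=np.array(X); X=X[(X[:,2]>-25)&(X[:,2]<15)&(abs(X[:,1])<12)]
        if len(X)>2: out.append([X[:,0].mean(),(X[:,1].min()+X[:,1].max())/2,np.sort(X[:,2])[:3].mean(),len(X)])
    return np.array(out)
if __name__=="__main__":
    import pickle;P,im,d,o=pickle.load(open('hold.pkl','rb'))
    q=fitpin(P,im,d,o);print(q.round(1))
    s=q[(q[:,0]>12)&(q[:,0]<60)]
    print('y(x)',np.polyfit(s[:,0],s[:,1],1),'ztop(x)',np.polyfit(s[:,0],s[:,2],1))
E
python3 fit.py
```

```text
[[ 68.4   0.1 -11.9   8. ]
 [ 67.1   0.3 -12.3   9. ]
 [ 65.7   0.3 -12.   11. ]
 [ 64.3   0.3 -12.8  11. ]
 [ 63.    0.3 -13.4  11. ]
 [ 61.6   0.3 -13.   11. ]
 [ 60.3   0.3 -12.9  11. ]
 [ 58.9   0.3 -12.6  11. ]
 [ 57.5   0.3 -12.7  11. ]
 [ 56.2   0.3 -12.9  11. ]
 [ 54.8   0.3 -12.8  11. ]
 [ 53.4   0.5 -12.8  10. ]
 [ 52.    0.8 -12.8  11. ]
 [ 50.7   0.8 -13.   11. ]
 [ 49.2   0.8 -12.6  11. ]
 [ 47.8   0.8 -13.1  11. ]
 [ 46.4   0.7 -12.7  11. ]
 [ 45.    0.7 -12.4  11. ]
 [ 43.6   0.7 -12.9  11. ]
 [ 42.2   0.8 -13.   11. ]
 [ 40.7   0.7 -12.6  11. ]
 [ 39.3   0.7 -12.6  11. ]
 [ 37.9   0.7 -12.7  11. ]
 [ 36.3   0.7 -12.3  11. ]
 [ 35.    1.  -12.6  10. ]
 [ 33.4   1.  -12.5  10. ]
 [ 32.1   1.  -12.7  10. ]
 [ 30.5   1.  -12.4  10. ]
 [ 29.2   1.  -13.   10. ]
 [ 27.6   0.9 -12.9  10. ]
 [ 26.2   0.9 -12.7  10. ]
 [ 24.6   0.9 -12.6  10. ]
 [ 23.1   0.9 -12.8  10. ]
 [ 21.6   0.9 -13.2  10. ]
 [ 19.8   0.9 -12.3  10. ]
 [ 18.2   1.2 -12.6  11. ]]
y(x) [-0.01617853  1.40388866] ztop(x) [-2.28991801e-03 -1.26254750e+01]
```

{"name": "step_arm", "arguments": {"plan": "-8.22 -3.41 0 0 0 0;-8.22 -3.41 0 0 0 0;-8.22 -3.41 0 0 0 0;-8.22 -3.41 0 0 0 0;-8.22 -3.41 0 0 0 0;-8.22 -3.41 0 0 0 0;-8.22 -3.41 0 0 0 0;-8.22 -3.41 0 0 0 0"}}

```text
time: 9.73
eef_pos: [527.3, -50.0, 147.3]
eef_rot: [[-0.148, 0.989, -0.002], [0.989, 0.148, 0.0], [0.001, -0.002, -1.0]]
wrist_force: [0.6, -0.6, -0.5]
width: 10.1
gripper_force: 48.7
```

```bash
python3 -c "
from h import *
o=get_obs();T=np.array(o['eef_rot']);print(o['time'],o['eef_pos'],T.T@(np.array([524.5,-69.9,105])-o['eef_pos'])/40, np.degrees(np.arctan2(T[1,0],T[0,0])))"
```

```text
9.7333 [527.31683335 -49.98451605 147.30387277] [-0.48265587 -0.14142534  1.05754616] 98.4877225028918
```

{"name": "step_arm", "arguments": {"plan": "-0.4 -0.1 0 0 0 0;-0.4 -0.1 0.3 0 0 0;-0.4 -0.1 0.7 0 0 0;-0.4 -0.1 1.05 0 0 0;-0.4 -0.1 1.05 0 0 0;-0.4 -0.1 1.05 0 0 0;-0.4 -0.1 1.05 0 0 0;-0.4 -0.1 1.05 0 0 0"}}

```text
time: 10.4
eef_pos: [527.5, -64.7, 106.7]
eef_rot: [[-0.148, 0.989, 0.001], [0.989, 0.148, -0.0], [-0.0, 0.001, -1.0]]
wrist_force: [0.3, -0.9, 0.4]
width: 10.2
gripper_force: 48.7
```

```bash
cat > m2.py <<'E'
from h import *
from fit import fitpin
P=camera_params('wrist');im,d=camera('wrist');o=get_obs();T=np.array(o['eef_rot']);p=np.array(o['eef_pos']);print(o['time'],p,o['width'])
q=fitpin(P,im,d,o);s=q[(q[:,0]>20)&(q[:,0]<60)]
ky=np.polyfit(s[:,0],s[:,1],1);kz=np.polyfit(s[:,0],s[:,2],1);print('y(x)',ky,'z',kz,'meanz',s[:,2].mean())
# spindle end: network mark, then scribe, with depth plane
m=mark_of('wrist','spindle_end')[0];print(m)
r,c=map(int,m['pixel']);dd=d[r-8:r+9,c-8:c+9];
E=[px2w('wrist',i,j,depth=d[i,j],P=P) for i in range(r-7,r+8) for j in range(c-7,c+8) if d[i,j]>0]
zE=np.median(np.array(E)[:,2]);print('zE',zE)
ce=np.array(px2w('wrist',*m['pixel'],z=zE,P=P))[:2]
def sp(c):
    g=cv2.cvtColor(rectify(im,P,c,zE),cv2.COLOR_RGB2GRAY);i,j=np.mgrid[0:480,0:480]
    sc=(g>140);sc[np.hypot(i-240,j-240)>95]=0;pts=np.argwhere(sc).astype(np.float32)
    vx,vy,_,_=cv2.fitLine(pts,cv2.DIST_HUBER,0,.01,.01).ravel();return c+(240-(pts.min(0)+pts.max(0))/2)*.15,np.degrees(np.arctan2(vy,vx))%180,len(pts)
for _ in range(3): ce,a,n=sp(ce)
print('axis',ce,'scribe',a,n)
H=T.T@(np.array([*ce,zE-13.5])-p);print('hole in tool',H)
w=T.T@np.array([np.cos(np.radians(a)),np.sin(np.radians(a)),0]);print('hole dir slope dy/dx',w[1]/w[0],w[2]/w[0])
print('pin axis at hole x: y',np.polyval(ky,H[0]),'z',np.polyval(kz,H[0])+2.7)
save('m2_%d'%(o['time']*10),im,(40,300,130,390),2.3)
E
python3 m2.py
```

```text
10.45 [527.53002848 -64.73516183 106.74381293] 10.391860848649111
y(x) [-0.01676826  0.49751057] z [-8.94228774e-03 -9.96326900e+00] meanz -10.324310691996372
{'pixel': [37.3, 250.1], 'score': 0.92}
zE 117.04455360894868
axis [517.97576193  39.30862616] scribe 17.721619 3730
hole in tool [104.31514431   5.91269006   3.16541509]
hole dir slope dy/dx 6.154329481680561 0.0052437969606392715
pin axis at hole x: y -1.2516725941296962 z -8.196085035304765
```

```bash
python3 -c "
from h import *
P=camera_params('wrist');im,d=camera('wrist');o=get_obs();print(o['eef_pos'],o['eef_rot'])
import pickle;pickle.dump((P,im,d,o),open('pre.pkl','wb'))
r=rectify(im,P,(510,30),116,n=560,s=.2)
r2=rectify(im,P,(510,30),100,n=560,s=.2)
cv2.imwrite('pics/pre1.png',cv2.resize(np.hstack([r[:,100:480],r2[:,100:480]]),(760,560))[:,:,::-1])"
```

```text
[527.46238391 -64.79097338 106.64212567] [[-1.47589896e-01  9.89048213e-01  9.24669659e-04]
 [ 9.89048567e-01  1.47590191e-01 -2.59127125e-04]
 [-3.92761392e-04  8.76298656e-04 -9.99999539e-01]]
```

View pics/pre1.png

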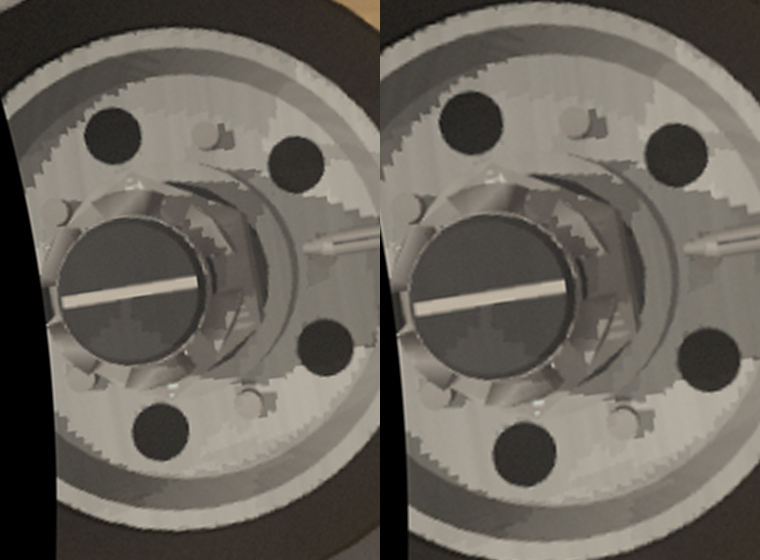

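The view at z=116 shows the spindle centre at (131,291), which is (507.8, 39.8), the scribe at 99.2°, and the pin tip at (305,248), about 2.9 mm off the hole line. I'll shift it sideways, lower it and start the insertion.

{"name": "step_arm", "arguments": {"plan": "0 -0.07 0.1 0 0 0;0 -0.07 0.2 0 0 0;0 -0.07 0.278 0 0 0;0 -0.07 0.278 0 0 0;0 -0.07 0.278 0 0 0;0 -0.07 0.278 0 0 0"}}

```text
time: 11.05
eef_pos: [524.4, -65.2, 94.9]
eef_rot: [[-0.147, 0.989, -0.0], [0.989, 0.147, 0.0], [0.0, -0.0, -1.0]]
wrist_force: [-0.4, 0.6, -0.6]
width: 10.4
gripper_force: 48.7
```

{"name": "step_arm", "arguments": {"plan": "0.12 -0.002 0 0 0 0;0.25 -0.003 0 0 0 0;0.37 -0.005 0 0 0 0;0.5 -0.006 0 0 0 0;0.62 -0.008 0 0 0 0;0.75 -0.01 0 0 0 0;0.75 -0.01 0 0 0 0;0.75 -0.01 0 0 0 0"}}

```text
time: 11.72
eef_pos: [519.5, -35.3, 95.0]
eef_rot: [[-0.148, 0.989, 0.0], [0.989, 0.148, -0.0], [-0.0, 0.0, -1.0]]
wrist_force: [1.0, 1.3, -0.3]
width: 10.2
gripper_force: 48.7
```

{"name": "step_arm", "arguments": {"plan": "0.12 -0.002 -0.01 0 0 0;0.25 -0.003 -0.01 0 0 0;0.37 -0.005 -0.01 0 0 0;0.5 -0.006 -0.01 0 0 0;0.62 -0.008 -0.01 0 0 0;0.75 -0.01 -0.01 0 0 0;0.87 -0.011 -0.01 0 0 0;0.87 -0.011 -0.01 0 0 0"}}

```text
time: 12.38
eef_pos: [513.7, -0.3, 95.3]
eef_rot: [[-0.148, 0.989, -0.0], [0.989, 0.148, 0.0], [0.0, -0.0, -1.0]]
wrist_force: [0.5, -0.5, 0.4]
width: 10.0
gripper_force: 48.7
```

```bash
python3 -c "
from h import *
P=camera_params('wrist');im,d=camera('wrist');o=get_obs();print(o['time'],o['eef_pos'],o['wrist_force'],o['width'])
import pickle;pickle.dump((P,im,d,o),open('in.pkl','wb'))
r=rectify(im,P,(508,30),108,n=560,s=.15)
cv2.imwrite('pics/in1.png',r[:,:,::-1])"
```

```text
12.4333 [513.89388134  -0.74807408  95.36139942] [ 0.31365625 -0.03295306 -0.58545857] 10.257183753320886
```

View pics/in1.png

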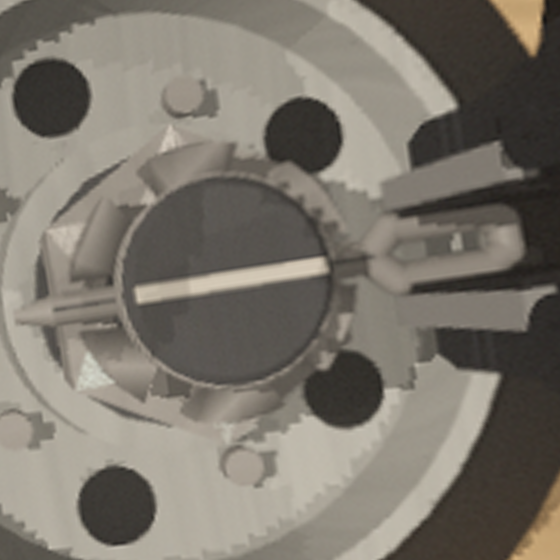

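The pin is right through: its tip emerges at (18,313), and the eye shoulder at (372,258) is about 5 mm short of the crown. I'll push it home.

{"name": "step_arm", "arguments": {"plan": "0.04 0 0 0 0 0;0.08 -0.001 0 0 0 0;0.11 -0.001 0 0 0 0;0.13 -0.002 0 0 0 0;0.15 -0.002 0 0 0 0;0.15 -0.002 0 0 0 0;0.15 -0.002 0 0 0 0"}}

```text
time: 13.02
eef_pos: [513.0, 4.6, 95.4]
eef_rot: [[-0.147, 0.989, -0.0], [0.989, 0.147, 0.0], [0.0, -0.0, -1.0]]
wrist_force: [0.5, -0.6, -0.5]
width: 10.2
gripper_force: 48.7
```

```bash
cat > chk.py <<'E'
from h import *
P=camera_params('wrist');im,d=camera('wrist');o=get_obs();print(o['time'],o['eef_pos'],o['wrist_force'],o['width'])
for m in mark_of('wrist','long_pin')[:1]: print(m,px2w('wrist',*m['pixel'],z=102.5,P=P))
for s in silhouettes('wrist','long_pin')[:1]:
  ps=np.array([px2w('wrist',i,j,z=102.5,P=P)[:2] for i,j in np.argwhere(s['mask'])]);u=np.array([-.16,.987])
  t=(ps-[507.8,39.8])@u;print('extent along hole',t.min(),t.max(),'expect -45,35')
E
python3 chk.py
```

```text
13.0667 [513.03236781   4.653744    95.37879411] [-1.23776824 -0.36225025  0.46785256] 10.20265020740037
extent along hole -44.16617609663829 34.93642207299248 expect -45,35
```

{"name": "step_arm", "arguments": {"plan": "0.03 0 0 0 0 0;0.05 0 0 0 0 0;0.05 0 0 0 0 0"}}

```text
time: 13.42
eef_pos: [513.0, 6.5, 95.4]
eef_rot: [[-0.147, 0.989, 0.001], [0.989, 0.147, -0.0], [-0.001, 0.001, -1.0]]
wrist_force: [0.7, -4.8, 0.2]
width: 9.9
gripper_force: 48.8
```

{"name": "step_arm", "arguments": {"plan": "0 0 0 0 0 0;0 0 0 0 0 0;0 0 0 0 0 0;0 0 -0.3 0 0 0;0 0 -0.8 0 0 0;0 0 -1.5 0 0 0;0 0 -2.2 0 0 0;0 0 -2.2 0 0 0", "jaw": 30}}

```text
time: 14.08
eef_pos: [514.8, 6.6, 187.8]
eef_rot: [[-0.147, 0.989, 0.006], [0.989, 0.147, -0.0], [-0.001, 0.006, -1.0]]
wrist_force: [0.7, 0.2, 1.1]
width: 29.9
gripper_force: 0.0
```

{"name": "step_arm", "arguments": {"plan": "0 0 0 0 0 0;0 0 0 0 0 0;0 0 0 0 0 0"}}

```text
time: 14.33
eef_pos: [512.0, 6.7, 182.4]
eef_rot: [[-0.147, 0.989, -0.002], [0.989, 0.147, 0.0], [0.001, -0.002, -1.0]]
wrist_force: [0.1, -0.3, -0.6]
width: 29.9
gripper_force: 0.0
```

```bash
python3 chk.py; python3 -c "
from h import *
camera('top')
for l,z in (('old_pin',2.5),('scrap_tin',75)):
  for s in silhouettes('top',l)[:2]:
    ps=np.array([px2w('top',i,j,z=z)[:2] for i,j in np.argwhere(s['mask'])],np.float32);print(l,s['score'],s['rect'],cv2.minAreaRect(ps))
"
```

```text
14.3833 [512.05684417   6.73080367 182.29635812] [ 0.24220324  0.48699703 -0.27782059] 30.155955038147695
extent along hole -44.373666555522604 35.906297654337905 expect -45,35
old_pin 0.37 [121.5, 186.2, 18.2, 73.3] ((515.91162109375, 425.252197265625), (195.7309112548828, 37.31140899658203), 1.34038245677948)
scrap_tin 0.74 [374.8, 191.2, 39.9, 35.3] ((555.0826416015625, -290.1173095703125), (95.37906646728516, 108.17327117919922), 0.5023790597915649)
scrap_tin 0.23 [235.8, 185.8, 63.2, 92.5] ((479.826416015625, 70.64859008789062), (250.03271484375, 152.98764038085938), 49.08941650390625)
```

The pin is home: the push force rose to 5 N and its extent reads −44 to +36 mm. Next is the old pin.

{"name": "step_arm", "arguments": {"plan": "-6.55 -3.05 0.55 0 0 0;-6.55 -3.05 0.55 0 0 0;-6.55 -3.05 0.55 0 0 0;-6.55 -3.05 0.55 0 0 0;-6.55 -3.05 0.55 0 0 0;-6.55 -3.05 0.55 0 0 0;-6.55 -3.05 0.55 0 0 0;-6.55 -3.05 0.55 0 0 0"}}

```text
time: 15.3
eef_pos: [429.2, -276.5, 160.9]
eef_rot: [[-0.143, 0.99, 0.0], [0.99, 0.143, -0.002], [-0.002, -0.0, -1.0]]
wrist_force: [-0.3, 0.2, -0.1]
width: 30.2
gripper_force: 0.0
```

{"name": "step_arm", "arguments": {"plan": "0 0 0 0 0 0;0 0 0 0 0 0;0 0 0 0 0 0;0 0 0 0 0 0"}}

```text
time: 15.63
eef_pos: [431.1, -269.3, 161.4]
eef_rot: [[-0.149, 0.989, -0.0], [0.989, 0.149, 0.0], [0.0, -0.0, -1.0]]
wrist_force: [0.9, 0.3, 0.8]
width: 30.0
gripper_force: 0.0
```

```bash
python3 -c "
from h import *
P=camera_params('wrist');im,d=camera('wrist');o=get_obs();print(o['time'],o['eef_pos'],o['qpos'],o['eef_rot'])
for l,z in (('old_pin',2.5),('scrap_tin',0)):
  for m in mark_of('wrist',l)[:2]: print(l,m,px2w('wrist',*m['pixel'],z=z,P=P))
for s in silhouettes('wrist','scrap_tin')[:1]:
    print(s['rect'])
cv2.imwrite('pics/o1.png',rectify(im,P,(460,-280),2.5,n=600,s=.4)[:,:,::-1])
"
```

```text
15.6833 [ 431.07537272 -269.42525042  161.45497137] [-3.87402106e+01  2.40115276e+01  9.82750636e+01  2.70188369e-03
  5.77136195e+01 -4.73156721e+01] [[-1.49086961e-01  9.88824088e-01  2.20792803e-05]
 [ 9.88824088e-01  1.49086960e-01  3.33962726e-05]
 [ 2.97313060e-05  2.68114730e-05 -9.99999999e-01]]
old_pin {'pixel': [190.2, 254.2], 'score': 0.65} [ 428.96471384 -282.45947205    2.5       ]
scrap_tin {'pixel': [215.6, 360.9], 'score': 0.88} [ 553.63500171 -294.6593348     0.        ]
[332.2, 181.4, 99.4, 110.3]
```

View pics/o1.png

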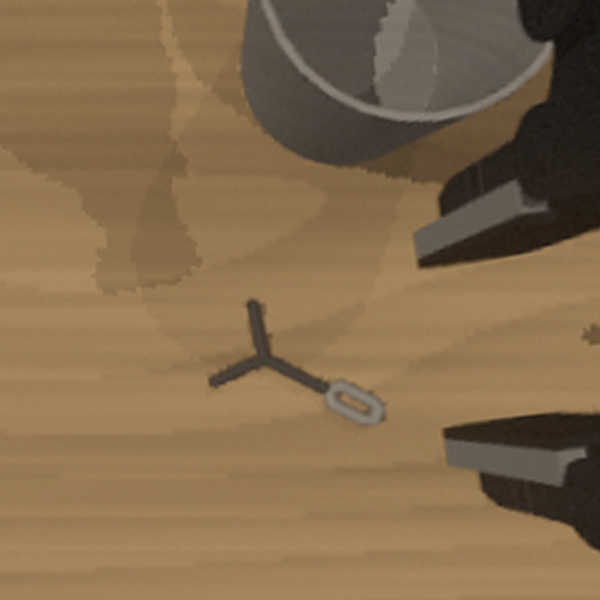

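The old pin's eye is at (354,402), which is (419, −302), and the fork is at (265,358), so its heading is 63.7°.

{"name": "step_arm", "arguments": {"plan": "-0.75 -0.41 0.8 0 0 7;-0.75 -0.41 1.6 0 0 14;-0.75 -0.41 2.4 0 0 21;-0.75 -0.41 3 0 0 28;-0.75 -0.41 3.4 0 0 34.9;-0.75 -0.41 3.5 0 0 34.9;-0.75 -0.41 3.5 0 0 34.9;-0.75 -0.41 3.5 0 0 34.9"}}

```text
time: 16.5
eef_pos: [419.3, -302.7, 22.0]
eef_rot: [[0.441, 0.898, 0.0], [0.898, -0.441, -0.0], [-0.0, 0.001, -1.0]]
wrist_force: [0.4, 0.5, 0.5]
width: 30.5
gripper_force: 0.0
```

```bash
python3 -c "
from h import *
o=get_obs();P=camera_params('wrist');im,d=camera('wrist');T=np.array(o['eef_rot']);print(o['eef_pos'],np.degrees(np.arctan2(T[1,0],T[0,0])))
cv2.imwrite('pics/o2.png',rectify(im,P,(430,-290),2.5,n=500,s=.25)[:,:,::-1])
print(T.T@(np.array([419.2,-301.6,1.5])-o['eef_pos'])/40)
"
```

```text
[ 419.26492981 -302.65623239   22.03398778] 63.848194225484946
[ 0.02307574 -0.01335675  0.51333899]
```

View pics/o2.png

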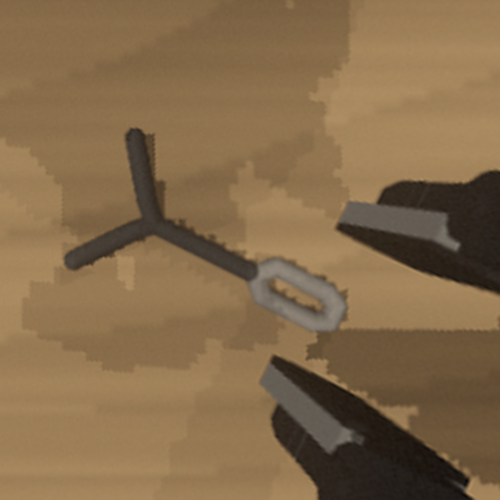

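The eye sits centred between the open pads, so I'll go straight down and grip.

{"name": "step_arm", "arguments": {"plan": "0 0 0.2 0 0 0;0 0 0.4 0 0 0;0 0 0.5 0 0 0;0 0 0.5 0 0 0;0 0 0.5 0 0 0"}}

```text
time: 16.97
eef_pos: [418.7, -302.4, 1.1]
eef_rot: [[0.445, 0.896, -0.001], [0.896, -0.445, 0.0], [0.0, -0.001, -1.0]]
wrist_force: [0.3, -0.1, 0.4]
width: 30.1
gripper_force: 0.0
```

{"name": "step_arm", "arguments": {"plan": "0 0 0 0 0 0;0 0 0 0 0 0;0 0 0 0 0 0;0 0 0 0 0 0;0 0 0 0 0 0", "jaw": 8, "squeeze": 50}}

```text
time: 17.38
eef_pos: [419.0, -302.7, 1.6]
eef_rot: [[0.445, 0.896, 0.0], [0.896, -0.445, -0.0], [-0.0, 0.0, -1.0]]
wrist_force: [-0.9, 0.8, 5.8]
width: 10.1
gripper_force: 49.1
```

{"name": "step_arm", "arguments": {"plan": "0 0 -0.15 0 0 0;0 0 -0.5 0 0 0;0 0 -1.2 0 0 0;0 0 -2 0 0 0;0 0 -2.8 0 0 0;0 0 -3.3 0 0 0;0 0 -3.3 0 0 0;0 0 -3.3 0 0 0"}}

```text
time: 18.05
eef_pos: [419.3, -302.9, 134.6]
eef_rot: [[0.445, 0.896, 0.002], [0.896, -0.445, -0.002], [-0.001, 0.003, -1.0]]
wrist_force: [-0.2, -0.2, -1.4]
width: 10.1
gripper_force: 49.0
```

```bash
python3 -c "
from h import *
o=get_obs();P=camera_params('wrist');im,d=camera('wrist');T=np.array(o['eef_rot']);print(o['time'],o['eef_pos'],o['width'],o['gripper_force'])
for m in mark_of('wrist','old_pin')[:2]: print(m,(T.T@(px2w('wrist',*m['pixel'],depth=d[int(m['pixel'][0]),int(m['pixel'][1])],P=P)-o['eef_pos'])).round(1))
m=mark_of('wrist','scrap_tin')[:1];print(m,[px2w('wrist',*q['pixel'],z=0,P=P) for q in m])
tin=np.array([554.5,-292.5,100]); 
print('to tin (pin middle ~ tool x +20):',T.T@(tin-T@[20,0,0]-o['eef_pos'])/40)
"
```

```text
18.05 [ 419.29203551 -302.94026404  134.62906101] 10.052451884094005 48.98757643997669
{'pixel': [213.5, 259.7], 'score': 0.76} [21.3  1.5 -3.7]
[{'pixel': [116.1, 381.1], 'score': 0.61}] [array([ 559.06368181, -294.26218399,    0.        ])]
to tin (pin middle ~ tool x +20): [1.2386318  2.90868627 0.8718122 ]
```

{"name": "step_arm", "arguments": {"plan": "0.3 0.75 0 0 0 0;0.6 1.5 0 0 0 0;0.9 2.2 0 0 0 0;1.24 2.92 0 0 0 0;1.24 2.92 0.4 0 0 0;1.24 2.92 0.85 0 0 0;1.24 2.92 0.85 0 0 0;1.24 2.92 0.85 0 0 0"}}

```text
time: 18.87
eef_pos: [544.5, -309.4, 97.8]
eef_rot: [[0.445, 0.896, -0.003], [0.896, -0.445, 0.002], [0.001, -0.004, -1.0]]
wrist_force: [0.7, 0.1, 0.9]
width: 9.9
gripper_force: 49.0
```

{"name": "step_arm", "arguments": {"plan": "0 0 0 0 0 0;0 0 0 0 0 0"}}

```text
time: 19.03
eef_pos: [545.6, -310.4, 100.1]
eef_rot: [[0.445, 0.895, 0.001], [0.895, -0.445, -0.0], [-0.0, 0.001, -1.0]]
wrist_force: [-0.2, 0.4, 0.5]
width: 10.2
gripper_force: 49.0
```

```bash
python3 -c "
from h import *
o=get_obs();P=camera_params('wrist');im,d=camera('wrist');T=np.array(o['eef_rot']);p=np.array(o['eef_pos']);print(o['time'],p,o['width'])
i,j=np.nonzero(d>0);X=np.array([px2w('wrist',a,b,depth=d[a,b],P=P) for a,b in zip(i[::2],j[::2])])
k=(X[:,2]>68)&(X[:,2]<80)&(np.hypot(X[:,0]-555,X[:,1]+292)<62);q=X[k][:,:2]
print(len(q));A=np.c_[2*q,np.ones(len(q))];s=np.linalg.lstsq(A,(q**2).sum(1),rcond=None)[0];print('rim centre',s[:2],np.sqrt(s[2]+s[0]**2+s[1]**2))
print('rim centre in tool',T.T@(np.array([s[0],s[1],75])-p))
"
```

```text
19.0333 [ 545.63970046 -310.43734558  100.13742994] 10.182437883875615
1683
rim centre [ 554.69766288 -295.68961935] 47.29350235828431
rim centre in tool [17.24153527  1.52270744 25.13649378]
```

{"name": "step_arm", "arguments": {"plan": "-0.07 0.04 0 0 0 0;-0.07 0.04 0.3 0 0 0;-0.07 0.04 0.6 0 0 0;-0.07 0.04 0.6 0 0 0;-0.07 0.04 0.6 0 0 0;-0.07 0.04 0.6 0 0 0"}}

```text
time: 19.58
eef_pos: [545.6, -313.3, 75.1]
eef_rot: [[0.445, 0.896, -0.0], [0.896, -0.445, 0.0], [0.0, -0.001, -1.0]]
wrist_force: [-0.0, -0.7, 0.1]
width: 9.9
gripper_force: 49.0
```

{"name": "step_arm", "arguments": {"plan": "0 0 0 0 0 0;0 0 0 0 0 0;0 0 0 0 0 0;0 0 0 0 0 0;0 0 -1 0 0 0;0 0 -2 0 0 0;0 0 -3 0 0 0;0 0 -3 0 0 0", "jaw": 24}}

```text
time: 20.25
eef_pos: [548.6, -315.3, 203.4]
eef_rot: [[0.445, 0.896, 0.009], [0.896, -0.445, -0.006], [-0.002, 0.011, -1.0]]
wrist_force: [1.0, -1.6, 1.5]
width: 24.0
gripper_force: 0.0
```

{"name": "step_arm", "arguments": {"plan": "-1 0 0 0 0 0;-1 0 0 0 0 0;-1 0 0 0 0 0;-1 0 0 0 0 0"}}

```text
time: 20.58
eef_pos: [527.8, -349.1, 195.3]
eef_rot: [[0.446, 0.895, -0.0], [0.895, -0.446, 0.0], [0.0, -0.0, -1.0]]
wrist_force: [0.5, -0.0, 0.1]
width: 23.8
gripper_force: 0.0
```

```bash
python3 -c "
from h import *
o=get_obs();P=camera_params('wrist');im,d=camera('wrist');print(o['time'],o['eef_pos'],o['width'])
for m in mark_of('wrist','old_pin')[:2]: print(m,px2w('wrist',*m['pixel'],depth=d[int(m['pixel'][0]),int(m['pixel'][1])],P=P))
im2,d2=camera('scene')
for l in ('scrap_tin','long_pin','axle'):
  print(l,[(np.round(s['rect']).tolist(),round(s['score'],2)) for s in find_in('scene',l)[:2]])
r=[int(v) for v in find_in('scene','axle')[0]['rect']]
a=cv2.resize(im[90:290,150:450],(600,400));cy,cx=w2px('scene',np.array([508,40,100]));print(cy,cx);cy,cx=int(cy),int(cx)
b=cv2.resize(im2[max(cy-50,0):cy+50,cx-50:cx+50],(400,400),interpolation=cv2.INTER_CUBIC)
cv2.imwrite('pics/f1.png',cv2.resize(np.hstack([a,b]),(800,320))[:,:,::-1])
"
```

```text
20.5833 [ 527.81288094 -349.06940875  195.31426681] 23.841125675616972
{'pixel': [126.7, 257.1], 'score': 0.86} [ 550.60555438 -301.62294614    9.62282732]
scrap_tin [([118.0, 274.0, 46.0, 56.0], 0.92)]
long_pin []
axle [([173.0, 186.0, 104.0, 60.0], 0.56)]
193.47656098071658 221.5830101431355
```

View pics/f1.png

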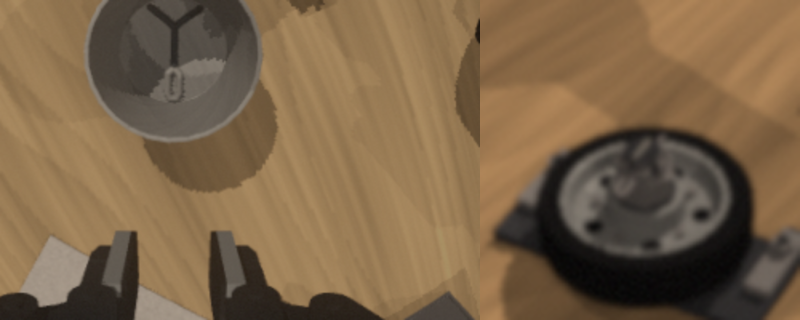

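The old pin lies flat in the upright tin. The long pin was already checked home after I released it, so I'm handing in.

```bash
python3 -c "
from bench import *
print(job_done())"
```

```text
the job is handed in; nothing more can be done
None
```

I tightened the nut to the next slot, pushed the long pin home against it, dropped the old pin in the upright tin and handed the job in at about 21 s; no verdict came back.

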